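Run a thread tap to the bottom of a microscope foot's boss

TASK

Fit the loose T-handle over the flat tang of the tap that stands in the microscope foot's boss, and drive the tap clockwise (seen from above) to the bottom of its hole: half a turn forward, a quarter turn back, half forward, a quarter back, then forward until you feel it bottom. Bring it up firmly against the bottom but do not force it further, leave the handle sitting fully down on the tang, and leave the other things on the bench where they are.

Things in the scene. Friction and masses are not known exactly. Their poses are not given: they have to be found in the camera images.
- foot: Cream-painted casting fixed to the bench: plate 160 x 110 x 20 mm with four bolt heads and two ribs, and an upright round boss in its middle, 52 mm across, top 62 mm above the bench. Origin under the plate's centre, below the boss's axis; z up.
- tap: Steel thread tap started in the boss: shank 18 mm across, topped by an upright flat tang 38 mm long (its x), 10 mm thick (y), 22 mm high, 18 to 40 mm above its origin. Origin on the boss's axis, level with the boss's top at no advance. Turns only about the vertical; clockwise from above drives it in, sinking 3 mm a turn. About 0.25 N m of friction either way; stays where it is left.
- tang_top (a point): Centre of the tang's top face, on the boss's axis, 40 mm above the tap's origin, about 102 mm above the bench.
- tang_end (a point): Point on the tang's top face, 18 mm from the axis along the tap's x; shows the turn. The tap meets the bottom 5.8 to 6.8 rad clockwise of its start: where exactly is not known and must be felt. There it stops hard. Straining it, with a torque above about 1.8 N m (25 N at 70 mm out on the bar) or by jamming the handle down on it, would break it.
- tap_point (a point): Tip of the depth pin in the tap's core, on its axis down inside the boss (out of sight, not to be touched): it moves down in the tap by 3 mm for each turn the tap is driven, and stands for how far the tap has gone. 45 mm below the tap's origin at no advance, 48.15 mm at the bottom of the hole.
- handle: Loose T-handle, 0.28 to 0.46 kg, upright on the bench: dark steel hub 56 mm long (its x) x 28 mm wide (y) x 42 mm high, and a bright round bar 12 mm thick out of both hub ends along x, 201 mm over its ball ends, bar axis 22 mm above the hub's underside. Origin at the centre of the hub's underside, z up.
- handle_slot (a point): Mouth of the slot in the hub's underside, at the handle's origin: 40 mm (x) by 12 mm, 20 mm deep, chamfered, dropping over the tang either way round with 1 mm clearance each side (about 0.1 rad of play). Fully down, this point is 20 mm above the tap's origin, about 82 mm above the bench, 20 mm below tang_top.
- objective: Bystander: brass lens barrel 28 mm across, 42 mm high, standing; origin under its centre.
- eyepiece: Bystander: black eyepiece 38 mm across, 46 mm high, standing; origin under its centre.
- slide_box: Bystander: blue box 85 x 100 x 32 mm; origin under its centre.
- dish: Bystander: flat round dish 92 mm across, 16 mm high; origin under its centre.
- oil_bottle: Bystander: small amber bottle 32 mm across, 70 mm high; origin under its centre.
- knob_part: Bystander: black stepped knob 42 mm across, 24 mm high; origin under its centre.
- screwdriver: Bystander: screwdriver 180 mm long lying along its x; origin below its middle.
- mouse: Bystander: black computer mouse 100 x 58 x 30 mm on a thin mat; origin under its centre.
Not all that is in view belongs to the job. Several things have the shape of the handle; the one meant has the colours described above.

How it is judged (in metres and radians):
On the way, in this order (a step that is already met when the one before it is completed fails the run):
1. the handle sits fully down over the tang (horizontal distance between handle and tang_top below 0.004 m and z of handle in the frame of tap between 0.015 and 0.0225 m and angle between handle's own z axis and vertical below 0.12 rad and angle between the x axis of handle and the x axis of tap, either way round below 0.2 rad), for 0.2 s.
2. the tap has been turned about half a turn forward from its start (distance of tang_end from where it was at the start of the episode above 0.03471 m), for 0.05 s.
3. then back by about a quarter turn (driving on past three quarters of a turn without backing off fails here) (distance of tang_end from where it was at the start of the episode below 0.03124 m), for 0.05 s.
4. then about half a turn forward again, to about three quarters of a turn from its start (z of tap_point in the frame of tap below -0.046814 m and distance of tang_end from where it was at the start of the episode below 0.03158 m), for 0.05 s.
5. then back by about a quarter turn (driving on to near the bottom without backing off fails here) ((distance of tang_end from where it was at the start of the episode above 0.03465 m or z of tap_point in the frame of tap below -0.047936 m)), for 0.05 s.
6. then forward almost to the bottom (z of tap_point in the frame of tap below -0.047913 m), for 0.05 s.
At the end, for the whole second after the job is handed in: The tap is at the bottom of its hole (not more than 0.1 rad short of it), and the handle, let go and at rest, sits fully down over the tang: upright within 0.12 rad, on the axis within 4 mm, at most 2.5 mm above its seat and in line with the tang within 0.2 rad (all of step 1 and z of tap_point in the frame of tap below -0.048104 m and linear speed of handle below 0.02 m/s and angular speed of handle below 0.1 rad/s); the robot touches nothing.
It fails at once if the handle strains the tap: the contact forces between slot and tang add up to more than 100 N (a torque of about 1.8 N m) (contact force between handle and tap above 100 N).
It fails at once if the robot presses on the foot or the tap with more than 25 N (contact force between any of the fingers, the arm and foot above 25 N).
It fails at once if one of the bystanders is moved more than 25 mm (distance of any of objective, eyepiece, slide_box, dish, oil_bottle, knob_part, screwdriver, mouse from where it was at the start of the episode above 0.025 m).
It also fails if it takes over 72 s, if anything falls off the work surface, if the arm or the gripper's body presses on something with over 40 N, if the wrist force passes 120 N, or if a joint passes its speed limit or range.

ROBOT

A 6-joint arm with a two-finger parallel gripper is mounted at the origin on the work surface. World frame = base frame: x ahead of the robot, y to its left, z up, the work surface at z = 0. Lengths are in mm, angles in rad, forces in N, time in s.
With the tool pointing down it reaches from about 400 to 925 mm from the base axis. Payload 12.5 kg.
Tool frame: the origin (TCP) lies at the very end of the fingers, on their centre line; the grasp point (between the pads) lies 19 mm behind it; z points along the fingers, y is the direction in which the jaws open and shut (so a half turn about z gives the same grasp; the last joint's range is limited). The gripper opens to 95 mm and grips with 3 to 60 N. Pads are 20 mm wide; open, the fingers measure 119 mm over their backs; the gripper's body (75 mm by 180 mm) begins 59 mm behind the grasp point.
Start: joints at [1.228, 0.491, 1.559, -0, 1.092, -0.106], TCP at [146.603, 607.583, 191.361] pointing down, gripper open.
Joint ranges: [-3.1, 3.1], [-0.84, 2.19], [0.05, 2.79], [-1.13, 4.28], [0.06, 2.93], [-2.69, 2.69]. Speed limits (rad/s): [2.22, 2.22, 2.79, 3.14, 3.14, 3.14].

INTERFACE

Orientations are given as [roll, pitch, yaw] about the fixed x, y, z axes, in that order (R = Rz(yaw) Ry(pitch) Rx(roll)).
In Python, from cell import env gives the robot as it stands.
- The arm moves only by the shell command python3 -m pendant 'ROWS'. ROWS is JSON, a list that holds one entry, the list of rows, each a list of 5 numbers: the opening, from 0 (shut) to 1 (fully open), then the shift along the tool's x, y, z in m, then the turn about the tool's z in rad. A call has exactly 8 rows; each row is the pose to reach, as a shift and turn from the pose commanded when the call began, along the tool's axes at that moment; what a row does not reach only later rows make up. A row lasts 1/10 s, in which the tool goes at most 50 mm and 8.59 degrees, less where a joint would pass 70% of its speed; a pose out of reach is approached as far as the arm can. A call with a gripper value outside its range is refused whole. The fingers move at their own pace and stop on an object; the grip force is fixed at half the most. Time passes only in rows, so rows that repeat a pose let the fingers close, or fill a call up. It gives the time, the measured TCP pose, the force and the opening at its end, in the units of the state.
- env.state(): the state, without advancing time (a new reading comes with each control period).
- env.read_camera(name): name is "side" or "top" or "wrist"; returns a dict with "image" (480x640x3 uint8, blue, green, red), "range_z" (480x640 float32, mm along the optical axis (not along the pixel's ray), 0 where there is no reading), "fx", "fy", "cx", "cy" (pixels), "rvec" (rotation vector, rad) and "tvec" (3), from world to camera coordinates, as OpenCV has them; the wrist camera has in their place "tool_from_camera" (4x4, takes a point from camera to tool coordinates, whose origin is the TCP and whose axes are the flange's). Camera axes: x right, y down, z forward; pixel columns grow to the right and rows downward; lengths in mm; the calibration is good to about 2 mm. A picture is of the moment at which its call begins: read the wrist's pose just before it.
- env.job_done(): hands the job in, once; it reports no verdict.
The state is a dict: "t": time; "joints": joint angles; "qvel": joint speeds; "tau": joint torques, N m; "eef_pos": TCP position; "tcp_rot": TCP orientation; "ft_force": force on the tool from outside, world axes, zero at the start; "moment": the same for the moment, N m; "opening": opening from 0.0 (shut) to 1.0 (fully open).
Only numpy, scipy, OpenCV 4.12 (cv2) and the standard library are available. Lean on these libraries where they do the work, as an engineer would, in place of code of your own. Each camera call takes 0.05 s, during which the arm holds its last target. There are 200 camera calls.

## Working session

There is one attempt and no reset: what is moved stays moved. The work goes in short steps, Python scripts to look and compute and a shell command to move; the robot and the scene stay as the last step left them, time stands still between calls to the robot, and variables do not carry over. Pictures are saved under pics/ and viewed, about 8 in all and at most 12, crops included, and the job is handed in when it is done.

```bash
ls; mkdir -p pics; cat > h.py <<'E'
import numpy as np, cv2
from cell import env
def grab(n):
    c=env.read_camera(n); return c
def rays(c,uv):
    uv=np.atleast_2d(uv).astype(float)
    d=np.c_[(uv[:,0]-c['cx'])/c['fx'],(uv[:,1]-c['cy'])/c['fy'],np.ones(len(uv))]
    if 'rvec' in c:
        R=cv2.Rodrigues(np.array(c['rvec'],float))[0]; t=np.array(c['tvec'],float).ravel()
        return -R.T@t, d@R
    return None
def onz(c,uv,z):
    o,d=rays(c,uv); return o+d*((z-o[2])/d[:,2])[:,None]
def cloud(c):
    v,u=np.mgrid[:480,:640]; o,d=rays(c,np.c_[u.ravel(),v.ravel()])
    return (o+d*c['range_z'].reshape(-1,1)).reshape(480,640,3)
E
python3 - <<'E'
from h import *
s=env.state(); print(s)
for n in('top','side'):
    c=grab(n); cv2.imwrite(f'pics/{n}0.png',c['image']); np.save(f'{n}0.npy',c,allow_pickle=True)
    print(n,rays(c,[[320,240]]))
E
```

```text
pics
{'t': 0.0, 'joints': array([ 1.22840352e+00,  4.91563215e-01,  1.55945012e+00,  6.23232544e-06,
        1.09166190e+00, -1.05660993e-01]), 'qvel': array([-9.37975592e-04,  9.85443504e-04, -2.77457855e-04, -1.04220406e-03,
        2.35522768e-05,  3.34678993e-04]), 'tau': array([-3.79667063e-04, -6.12640429e+01, -2.58184755e+01,  6.91780611e-02,
        4.82597400e-02, -1.01896030e-04]), 'eef_pos': array([146.50523129, 607.32003875, 190.75925095]), 'tcp_rot': array([-3.14051669e+00, -1.19670272e-04,  2.90485790e+00]), 'ft_force': array([-0.1529593 ,  0.35425043,  0.65872645]), 'moment': array([ 0.01208177, -0.03126923, -0.02807541]), 'opening': 0.9993201405113916}
top (array([ 405.2603052 ,  -83.25940626, 1236.06205367]), array([[ 0.09752243,  0.00406329, -0.9952678 ]]))
side (array([488.77949958, 750.97617751, 838.05876144]), array([[ 0.03933772, -0.73454397, -0.67784328]]))
```

View pics/top0.png

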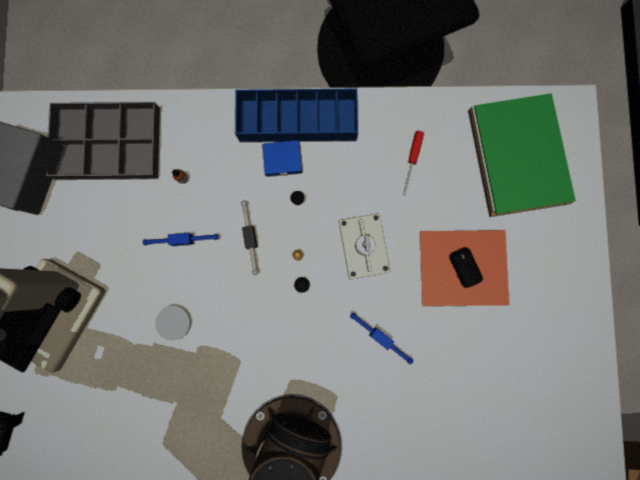

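View pics/side0.png

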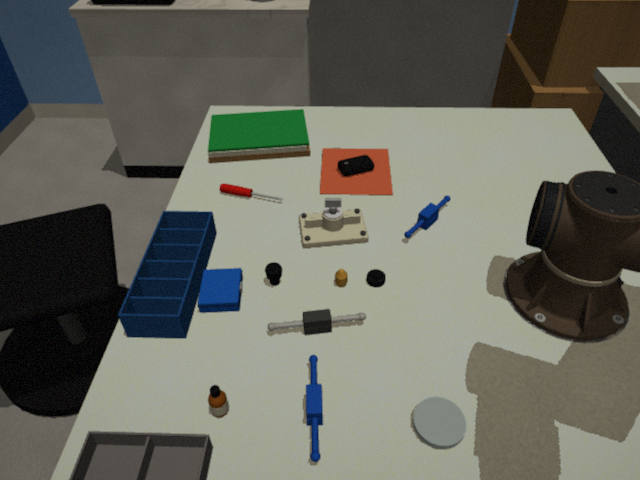

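Candidates in the top view: dark hub with bright bar at (250,237), blue T-handles at (180,239) and (381,338). By its colours, the one at (250,237) is the right one. The tap is at (366,244), in the cream foot.

```bash
python3 - <<'E'
from h import *
c=np.load('top0.npy',allow_pickle=True).item(); P=cloud(c); im=c['image']
def rect(m,n,zc):
    v,u=np.nonzero(m); W=onz(c,np.c_[u,v],zc)[:,:2].astype(np.float32)
    r=cv2.minAreaRect(W); d,V=np.linalg.eigh(np.cov(W.T)); a=np.arctan2(V[1,1],V[0,1])
    print(n,len(u),'rect',np.round(r,2) if 0 else r,'mean',W.mean(0).round(1),'pca yaw',a.round(3),'zmed',np.median(P[v,u,2]).round(1),P[v,u,2].max().round(1))
def box(u0,u1,v0,v1):
    m=np.zeros((480,640),bool); m[v0:v1,u0:u1]=1; return m
Z=P[...,2]
print('bench z',np.median(Z[box(100,230,190,225)]))
hb=box(225,275,190,285)
rect(hb&(Z>12),'handle all',26)
rect(hb&(im.max(2)<90)&(Z>30),'hub',42)
fb=box(330,400,205,285)
rect(fb&(Z>10),'foot',20)
rect(fb&(Z>50),'boss',62)
rect(fb&(Z>85),'tang',102)
big=np.hstack([cv2.resize(im[190:290,215:315],(400,400),interpolation=2),cv2.resize(im[195:295,320:420],(400,400),interpolation=2)])
cv2.imwrite('pics/crop.png',big)
s=np.load('side0.npy',allow_pickle=True).item(); Q=cloud(s)
for nm,b,z0 in(('handle',(260,372,300,345),12),('tang',(315,350,190,235),85)):
    m=box(*b)&(Q[...,2]>z0); print('side',nm,m.sum(),Q[m].mean(0).round(1),Q[m].min(0).round(1),Q[m].max(0).round(1))
E
```

```text
bench z 0.13527006081380932
handle all 536 rect ((540.3818969726562, 114.7314682006836), (211.55184936523438, 122.65543365478516), 4.119856357574463) mean [532.7 105.9] pca yaw -2.98 zmed 32.6 1236.1
hub 245 rect ((532.6567993164062, 105.30801391601562), (56.69255065917969, 29.259185791015625), 9.194586753845215) mean [532.4 105.4] pca yaw -2.968 zmed 42.1 1236.1
foot 2532 rect ((516.3143310546875, -198.57272338867188), (172.6932830810547, 195.4829864501953), 89.7930679321289) mean [ 507.5 -195.2] pca yaw -2.986 zmed 20.7 1236.1
boss 339 rect ((498.986572265625, -212.23324584960938), (159.76795959472656, 193.57974243164062), 60.804710388183594) mean [ 507.9 -194.5] pca yaw 2.467 zmed 62.7 1236.1
tang 90 rect ((495.7932434082031, -207.83908081054688), (154.32472229003906, 186.9844970703125), 60.80472183227539) mean [ 508.5 -193.8] pca yaw 2.528 zmed 102.5 1236.1
side handle 992 [532.1 124.2  42.4] [434.9  88.1  12.1] [630.2 751.  838.1]
side tang 124 [ 506.  -136.6  136.9] [ 488.8 -200.2   85.2] [525.6 751.  838.1]
```

View pics/crop.png

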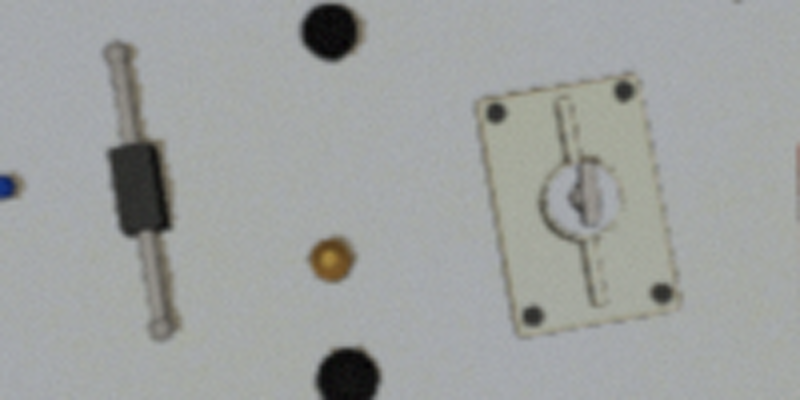

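The crop shows the dark hub with bright bar (hub crop (138,188)) and the tang on the boss (crop (592,195)), so the choice holds. I'll refine the tang without the no-reading pixels.

```bash
python3 - <<'E'
from h import *
for n,b,fb,hb in(('top',(355,378,225,262),(330,400,205,285),(225,275,190,285)),('side',(315,350,190,235),(290,380,190,250),(260,372,300,345))):
    c=np.load(n+'0.npy',allow_pickle=True).item(); P=cloud(c); Z=np.where(c['range_z']>0,P[...,2],0)
    def st(b,lo,hi,nm,zc):
        m=np.zeros((480,640),bool); m[b[2]:b[3],b[0]:b[1]]=1; m&=(Z>lo)&(Z<hi)
        v,u=np.nonzero(m); W=onz(c,np.c_[u,v],zc)[:,:2].astype(np.float32)
        d,V=np.linalg.eigh(np.cov(W.T)); print(n,nm,len(u),'mean',W.mean(0).round(1),'yaw',np.arctan2(V[1,1],V[0,1]).round(3),cv2.minAreaRect(W),'z',np.median(Z[m]).round(1),'cloudmean',P[m].mean(0).round(1))
    st(b,97,108,'tang',102); st(b,58,67,'boss',62); st(fb,16,24,'plate',20); st(hb,38,46,'hub',42); st(hb,20,36,'bar',24)
E
```

```text
top tang 63 mean [ 507.6 -195.4] yaw -3.11 ((507.9793701171875, -195.4049835205078), (35.1927604675293, 10.144827842712402), 2.9980101585388184) z 102.0 cloudmean [ 507.6 -195.4  102.1]
top boss 186 mean [ 505.8 -194.6] yaw 1.587 ((507.2251892089844, -194.90451049804688), (47.79384231567383, 48.97780990600586), 55.60774612426758) z 61.4 cloudmean [ 505.8 -194.6   61.8]
top plate 1779 mean [ 507.1 -195. ] yaw -2.975 ((507.9750671386719, -195.25149536132812), (159.3661346435547, 109.58973693847656), 9.367101669311523) z 19.9 cloudmean [ 507.1 -195.    19.9]
top hub 218 mean [533.3 106. ] yaw -2.973 ((533.0183715820312, 105.79315185546875), (55.82831573486328, 28.2221622467041), 9.418152809143066) z 42.2 cloudmean [533.3 106.   42.1]
top bar 270 mean [532.  105.1] yaw -2.974 ((533.4537353515625, 104.16565704345703), (196.8888702392578, 25.248218536376953), 7.072349548339844) z 27.3 cloudmean [531.7 104.6  27.3]
side tang 55 mean [ 505.9 -188.2] yaw -3.058 ((506.94036865234375, -187.5800323486328), (35.666229248046875, 15.06378173828125), 10.525043487548828) z 99.1 cloudmean [ 506.  -191.6   99.3]
side boss 129 mean [ 507.3 -184.9] yaw -3.107 ((506.34759521484375, -183.2979278564453), (43.476844787597656, 45.164527893066406), 1.3937491178512573) z 60.1 cloudmean [ 507.3 -186.8   60.5]
side plate 1056 mean [ 506.3 -175. ] yaw -3.034 ((507.0162353515625, -187.748779296875), (158.83213806152344, 113.02146911621094), 10.007287979125977) z 18.3 cloudmean [ 506.3 -176.5   18.6]
side hub 295 mean [531.8 112. ] yaw -3.016 ((532.0531616210938, 112.55036163330078), (55.31572723388672, 30.38823127746582), 8.923110008239746) z 40.0 cloudmean [531.9 110.5  40.1]
side bar 524 mean [534.  113.5] yaw -2.975 ((531.6060791015625, 114.52031707763672), (197.98194885253906, 26.09339141845703), 9.14853572845459) z 25.3 cloudmean [533.9 114.8  25.6]
```

```bash
cat >> h.py <<'E'
def go(x,y,z,yaw):
    s=env.state(); p=np.array(s['eef_pos']); a=s['tcp_rot'][2]
    d=np.array([x,y,z])-p
    t=(a-yaw+np.pi)%(2*np.pi)-np.pi
    print('shift m', np.round([d@[np.cos(a),np.sin(a),0],d@[np.sin(a),-np.cos(a),0],-d[2]],1)/1000,'turn',round(t,3),'q6',s['joints'][5].round(3),'t',s['t'])
E
python3 -c "
from h import *
go(532.6,105.6,110,3.307)"
```

```text
shift m [-0.493  -0.3972  0.0809] turn -0.402 q6 -0.106 t 0.1
```

```bash
python3 -m pendant '[[[1,-0.037,-0.030,0.006,-0.03],[1,-0.074,-0.060,0.012,-0.06],[1,-0.111,-0.089,0.018,-0.09],[1,-0.148,-0.119,0.024,-0.12],[1,-0.185,-0.149,0.030,-0.15],[1,-0.222,-0.179,0.036,-0.18],[1,-0.259,-0.208,0.042,-0.21],[1,-0.296,-0.238,0.048,-0.24]]]'; python3 -c "
from h import *
go(532.6,105.6,110,3.307)"
```

```text
t: 0.9
eef_pos: [379.3, 305.2, 143.1]
tcp_rot: [3.141, -0.0, -3.137]
ft_force: [0.8, 0.8, -0.6]
opening: 0.998
shift m [-0.1524 -0.2003  0.0331] turn -0.161 q6 -1.034 t 0.9
```

```bash
python3 -m pendant '[[[1,-0.028,-0.036,0.006,-0.03],[1,-0.056,-0.072,0.012,-0.06],[1,-0.084,-0.108,0.018,-0.09],[1,-0.112,-0.144,0.024,-0.12],[1,-0.140,-0.180,0.030,-0.15],[1,-0.1524,-0.2003,0.033,-0.161],[1,-0.1524,-0.2003,0.033,-0.161],[1,-0.1524,-0.2003,0.033,-0.161]]]'; python3 - <<'E'
from h import *
s=env.state(); c=grab('wrist'); im=c['image'].copy(); cv2.imwrite('pics/w1.png',im)
T=np.array(c['tool_from_camera']); go(532.6,105.6,110,3.307)
v,u=np.mgrid[:480,:640]; Z=c['range_z']
X=np.stack([(u-c['cx'])/c['fx']*Z,(v-c['cy'])/c['fy']*Z,Z],-1)@T[:3,:3].T+T[:3,3]
a=s['tcp_rot'][2];p=s['eef_pos']
h=p[2]-X[...,2]
for lo,hi,nm in((38,46,'hub'),(14,36,'bar')):
    m=(Z>0)&(h>lo)&(h<hi)&(np.hypot(X[...,0],X[...,1])<115); W=X[m][:,:2].astype(np.float32)
    print(nm,m.sum(),'tool-frame mm',W.mean(0),cv2.minAreaRect(W),'h',np.median(h[m]))
E
```

```text
t: 1.7
eef_pos: [531.2, 106.8, 110.0]
tcp_rot: [3.141, -0.001, -2.979]
ft_force: [-0.0, 0.6, 0.3]
opening: 1.0
shift m [-0.0013 -0.0021  0.0002] turn -0.001 q6 -1.657 t 1.75
hub 3193 tool-frame mm [-2.177226 -1.025287] ((-3.328784942626953, -1.2606525421142578), (27.838747024536133, 55.869537353515625), 89.34780883789062) h 42.09147331490951
bar 4098 tool-frame mm [10.308234 18.092695] ((-10.30807876586914, 7.1104888916015625), (141.77105712890625, 169.0216827392578), 45.72454833984375) h 27.209176121727154
```

View pics/w1.png

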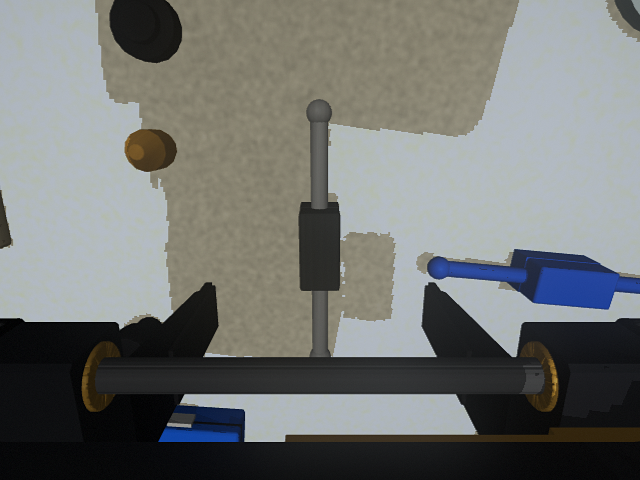

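The wrist view shows the dark hub at (320,246), between the open jaws and in line with them. Descending and closing.

```bash
python3 -m pendant '[[[1,-0.0025,-0.0015,0.03,0],[1,-0.0025,-0.0015,0.065,0],[1,-0.0025,-0.0015,0.09,0],[1,-0.0025,-0.0015,0.104,0],[1,-0.0025,-0.0015,0.104,0],[0,-0.0025,-0.0015,0.104,0],[0,-0.0025,-0.0015,0.104,0],[0,-0.0025,-0.0015,0.104,0]]]'; python3 -m pendant '[[[0,0,0,0,0],[0,0,0,0,0],[0,0,0,0,0],[0,0,0,0,0],[0,0,0,-0.005,0],[0,0,0,-0.02,0],[0,0,0,-0.05,0],[0,0,0,-0.09,0]]]';python3 -c "
from h import *
go(507.8,-195.3,150,3.17)"
```

```text
t: 2.55
eef_pos: [534.6, 106.2, 7.3]
tcp_rot: [-3.142, 0.002, -2.977]
ft_force: [0.7, -0.2, -0.1]
opening: 0.807
t: 3.35
eef_pos: [533.4, 105.8, 96.5]
tcp_rot: [3.141, -0.003, -2.978]
ft_force: [0.9, 0.9, -0.2]
opening: 0.133
shift m [ 0.0744 -0.2929 -0.0535] turn 0.136 q6 -1.661 t 3.35
```

```bash
python3 - <<'E'
from h import *
c=grab('wrist'); s=env.state(); print(s['opening'],s['ft_force'],s['eef_pos']); cv2.imwrite('pics/w2.png',c['image'])
E
```

```text
0.08776635814083562 [1.88082257 0.63238548 5.40017782] [536.2421858  106.13108819 103.0779898 ]
```

View pics/w2.png

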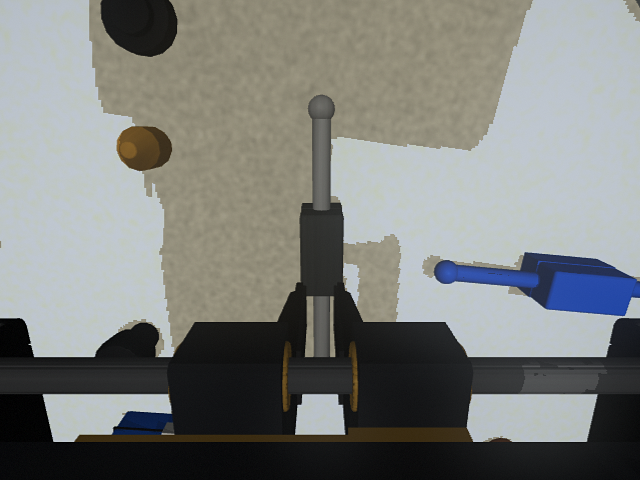

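The picture shows the fingers shut above the hub (322,248): I lifted before they had closed, and the handle has not moved. Reopening, then again with more closing time.

```bash
python3 -m pendant '[[[1,0,0,0,0],[1,0,0,0,0],[1,0,0,0,0],[1,0,0,0,0],[1,0,0,0,0],[1,0,0,0,0],[1,0,0,0,0],[1,0,0,0,0]]]'; cat >> h.py <<'E'
def wcloud(c,s):
    T=np.array(c['tool_from_camera']); v,u=np.mgrid[:480,:640]; Z=c['range_z']
    X=np.stack([(u-c['cx'])/c['fx']*Z,(v-c['cy'])/c['fy']*Z,Z],-1)@T[:3,:3].T+T[:3,3]
    return X,np.where(Z>0,s['eef_pos'][2]-X[...,2],-999)
def blob(X,h,lo,hi,r,nm,c0=(0,0)):
    m=(h>lo)&(h<hi)&(np.hypot(X[...,0]-c0[0],X[...,1]-c0[1])<r); W=X[m][:,:2].astype(np.float32)
    print(nm,m.sum(),W.mean(0),cv2.minAreaRect(W),'h',np.median(h[m]))
E
python3 - <<'E'
from h import *
s=env.state(); c=grab('wrist'); X,h=wcloud(c,s); blob(X,h,38,46,40,'hub'); blob(X,h,38,43.5,40,'hub'); print(s['opening'],s['eef_pos'])
E
```

```text
t: 4.2
eef_pos: [534.2, 105.9, 96.2]
tcp_rot: [3.141, -0.0, -2.977]
ft_force: [-0.7, 0.1, 0.4]
opening: 0.705
hub 3538 [0.91066724 0.39913145] ((-0.3235130310058594, 0.37017822265625), (55.8096923828125, 27.95778465270996), 0.14029130339622498) h 42.07649894640652
hub 3480 [0.9561846  0.41873878] ((-0.3235130310058594, 0.37017822265625), (55.8096923828125, 27.95778465270996), 0.14029130339622498) h 42.060782335812135
0.7048010053724285 [534.24084938 105.89608211  96.21679328]
```

```bash
python3 -m pendant '[[[1,0,0,0.01,0],[1,0,0,0.03,0],[1,0,0,0.055,0],[1,0,0,0.075,0],[1,0,0,0.09,0],[1,0,0,0.09,0],[0,0,0,0.09,0],[0,0,0,0.09,0]]]'; python3 -m pendant '[[[0,0,0,0,0],[0,0,0,0,0],[0,0,0,0,0],[0,0,0,0,0],[0,0,0,0,0],[0,0,0,0,0],[0,0,0,0,0],[0,0,0,0,0]]]'; python3 -m pendant '[[[0,0,0,0,0],[0,0,0,0,0],[0,0,0,0,0],[0,0,0,0,0],[0,0,0,-0.01,0],[0,0,0,-0.03,0],[0,0,0,-0.07,0],[0,0,0,-0.11,0]]]'
```

```text
t: 5.05
eef_pos: [534.6, 106.0, 7.0]
tcp_rot: [-3.142, 0.001, -2.977]
ft_force: [-0.7, -0.4, -0.7]
opening: 0.887
t: 5.85
eef_pos: [534.3, 106.0, 6.3]
tcp_rot: [3.141, 0.0, -2.977]
ft_force: [-0.2, 0.2, -0.3]
opening: 0.292
t: 6.65
eef_pos: [533.5, 105.7, 117.5]
tcp_rot: [3.141, -0.002, -2.977]
ft_force: [0.4, -0.6, -4.0]
opening: 0.293
```

```bash
python3 -c "
from h import *
go(545,-125,150,3.17)"
```

```text
shift m [ 0.0264 -0.2295 -0.0325] turn 0.136 q6 -1.661 t 6.65
```

```bash
python3 -m pendant '[[[0,0.003,-0.03,-0.008,0.02],[0,0.007,-0.07,-0.016,0.04],[0,0.012,-0.11,-0.024,0.06],[0,0.017,-0.15,-0.032,0.09],[0,0.022,-0.19,-0.032,0.11],[0,0.026,-0.22,-0.032,0.13],[0,0.026,-0.23,-0.032,0.136],[0,0.026,-0.23,-0.032,0.136]]]'; python3 -m pendant '[[[0,0,0,0,0],[0,0,0,0,0],[0,0,0,0,0],[0,0,0,0,0],[0,0,0,0,0],[0,0,0,0,0],[0,0,0,0,0],[0,0,0,0,0]]]';python3 - <<'E'
from h import *
s=env.state(); c=grab('wrist'); X,h=wcloud(c,s); cv2.imwrite('pics/w3.png',c['image'])
a=s['tcp_rot'][2]; p=s['eef_pos']; d=np.array([507.8,-195.3])-p[:2]; t=(d@[np.cos(a),np.sin(a)],d@[np.sin(a),-np.cos(a)]); print('expect tang at',t,p,a)
blob(X,h,97,107,40,'tang',t); blob(X,h,58,66,40,'boss',t)
blob(X,h,182,190,45,'hubtop'); 
E
```

```text
t: 7.45
eef_pos: [546.0, -126.3, 148.4]
tcp_rot: [3.141, -0.0, -3.115]
ft_force: [-0.8, 0.6, -3.8]
opening: 0.288
t: 8.25
eef_pos: [546.2, -125.3, 148.3]
tcp_rot: [3.141, -0.0, -3.113]
ft_force: [-0.8, 0.2, -3.7]
opening: 0.289
expect tang at (np.float64(40.339374158043334), np.float64(-68.9367990970446)) [ 546.18620885 -125.25682512  148.30822091] -3.113487356436264
tang 1130 [ 39.49502 -68.51856] ((38.8751220703125, -69.04344940185547), (10.433429718017578, 37.834556579589844), 88.63756561279297) h 101.79642936027386
boss 2112 [ 41.43071  -63.348137] ((39.77521514892578, -68.59493255615234), (47.746707916259766, 50.02864456176758), 25.669830322265625) h 61.95808296088788
hubtop 6702 [ 5.947616  -0.7575569] ((4.465578079223633, -0.7197360992431641), (46.792686462402344, 41.73583984375), 0.5169479846954346) h 184.27839222009737
```

View pics/w3.png

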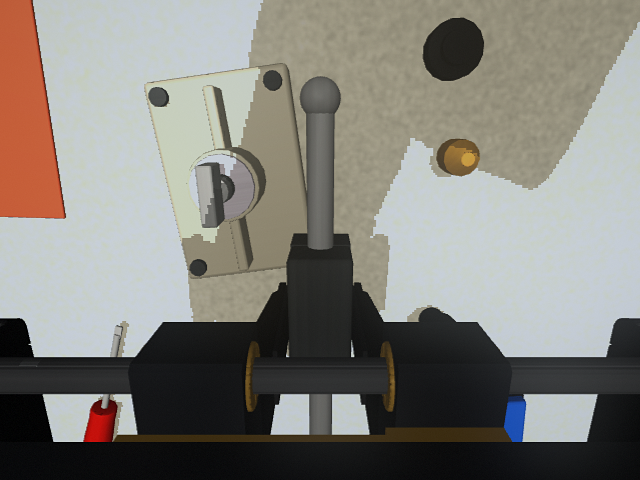

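The tang is at (208,195), visible and clean; the handle is held straight, ball end at (320,97). Checking the bar's line in the same view to cancel camera bias.

```bash
python3 - <<'E'
from h import *
s=env.state(); c=grab('wrist'); X,h=wcloud(c,s)
m=(h>155)&(h<172)&(X[...,0]>40)&(X[...,0]<85)&(abs(X[...,1])<12)
W=X[m]; k=np.polyfit(W[:,0],W[:,1],1); print(m.sum(),'bar y at x=0',k[1],'slope',k[0],'barz top',np.percentile(h[m],98))
m=(h>150)&(h<180)&(X[...,0]>85)&(X[...,0]<115)&(abs(X[...,1])<15); print('ball max x',X[m][:,0].max(),X[m][:,1].mean())
m=(h>183.5)&(h<187)&(abs(X[...,1])<11)&(X[...,0]<35); print('hub front x',np.percentile(X[m][:,0],99),np.median(h[m]), s['eef_pos'])
E
```

```text
2940 bar y at x=0 -0.24308521830289356 slope -0.005306426309677708 barz top 170.9853229071871
ball max x 99.73981422271441 -0.5599956708602545
hub front x 26.80595233064258 184.3771159957725 [ 546.18406796 -125.26845853  148.28586434]
```

```bash
python3 -m pendant '[[[0,0.014,-0.024,0,-0.007],[0,0.028,-0.048,0,-0.014],[0,0.0395,-0.0688,0,-0.02],[0,0.0395,-0.0688,0.01,-0.02],[0,0.0395,-0.0688,0.024,-0.02],[0,0.0395,-0.0688,0.034,-0.02],[0,0.0395,-0.0688,0.034,-0.02],[0,0.0395,-0.0688,0.034,-0.02]]]'; python3 -m pendant '[[[0,0,0,0.002,0],[0,0,0,0.004,0],[0,0,0,0.006,0],[0,0,0,0.008,0],[0,0,0,0.010,0],[0,0,0,0.012,0],[0,0,0,0.013,0],[0,0,0,0.013,0]]]'
```

```text
t: 9.15
eef_pos: [508.9, -194.8, 114.3]
tcp_rot: [3.141, -0.0, -3.093]
ft_force: [-0.2, 0.3, -3.3]
opening: 0.291
t: 9.95
eef_pos: [508.6, -195.1, 101.1]
tcp_rot: [3.141, -0.0, -3.093]
ft_force: [0.2, -0.5, -3.6]
opening: 0.296
```

It has entered 7 mm without force. On down to the seat.

```bash
python3 -m pendant '[[[0,0,0,0.002,0],[0,0,0,0.004,0],[0,0,0,0.006,0],[0,0,0,0.008,0],[0,0,0,0.010,0],[0,0,0,0.0115,0],[0,0,0,0.0115,0],[0,0,0,0.0115,0]]]'; python3 -m pendant '[[[0,0,0,0.0005,0],[0,0,0,0.001,0],[0,0,0,0.0015,0],[0,0,0,0.0015,0],[0,0,0,0.0015,0],[0,0,0,0.0015,0],[0,0,0,0.0015,0],[0,0,0,0.0015,0]]]'
```

```text
t: 10.75
eef_pos: [508.7, -195.1, 89.8]
tcp_rot: [3.142, 0.0, -3.093]
ft_force: [-0.8, -0.7, -3.5]
opening: 0.292
t: 11.55
eef_pos: [508.7, -195.1, 88.3]
tcp_rot: [3.141, 0.0, -3.093]
ft_force: [0.3, -1.0, -3.7]
opening: 0.288
```

```bash
python3 -m pendant '[[[0,0,0,0.0002,0],[0,0,0,0.0004,0],[0,0,0,0.0006,0],[0,0,0,0.0008,0],[0,0,0,0.0008,0],[0,0,0,0.0008,0],[0,0,0,0.0008,0],[0,0,0,0.0008,0]]]'; python3 -c "
from cell import env
s=env.state();print(s['joints'].round(3),s['moment'],s['ft_force'])"
```

```text
t: 12.35
eef_pos: [508.8, -195.2, 87.9]
tcp_rot: [-3.141, 0.001, -3.093]
ft_force: [-1.7, 1.3, 6.0]
opening: 0.289
[-0.488  0.51   1.864  0.     0.767 -2.107] [0.11601539 0.32049928 0.03023424] [-1.72530155  1.29060488  6.00303041]
```

Contact was felt (6 N up), so it's seated. Driving forward.

```bash
python3 -m pendant '[[[0,0,0,0,0.12],[0,0,0,0,0.24],[0,0,0,0,0.36],[0,0,0,0.0001,0.48],[0,0,0,0.0001,0.6],[0,0,0,0.0002,0.72],[0,0,0,0.0002,0.84],[0,0,0,0.0003,0.95]]]'; python3 -c "
from h import *
s=env.state();print(s['joints'].round(3),s['moment'],s['ft_force'])
c=grab('top');cv2.imwrite('pics/t1.png',cv2.resize(c['image'][195:295,320:420],(400,400)))"
```

```text
t: 13.15
eef_pos: [508.9, -194.7, 87.5]
tcp_rot: [3.141, -0.0, 2.235]
ft_force: [0.5, 4.4, 4.9]
opening: 0.292
[-4.870e-01  5.110e-01  1.865e+00  1.000e-03  7.660e-01 -1.152e+00] [ 0.8811333  -0.05616898  0.27021537] [0.49417205 4.44699764 4.88758072]
```

```bash
python3 -m pendant '[[[0,0,0,0,0.125],[0,0,0,0.0001,0.25],[0,0,0,0.0001,0.375],[0,0,0,0.0002,0.5],[0,0,0,0.0003,0.625],[0,0,0,0.0003,0.75],[0,0,0,0.0004,0.875],[0,0,0,0.0005,1.0]]]';  python3 -m pendant '[[[0,0,0,0,0.125],[0,0,0,0.0001,0.25],[0,0,0,0.0001,0.375],[0,0,0,0.0002,0.5],[0,0,0,0.0003,0.625],[0,0,0,0.0003,0.75],[0,0,0,0.0004,0.875],[0,0,0,0.0005,1.0]]]'; python3 -c "
from h import *
s=env.state();print(s['joints'].round(3),s['moment'],s['ft_force'])
c=grab('wrist');X,h=wcloud(c,s);m=(h>95)&(h<120)&(X[...,0]>40)&(X[...,0]<85)&(abs(X[...,1])<12)
W=X[m]; k=np.polyfit(W[:,0],W[:,1],1); print(m.sum(),'bar y at x=0',k[1],'slope',k[0])"
```

```text
t: 14.0
eef_pos: [509.5, -194.4, 87.0]
tcp_rot: [3.14, -0.001, 1.235]
ft_force: [3.0, 7.7, 3.9]
opening: 0.29
t: 14.8
eef_pos: [510.1, -194.6, 86.6]
tcp_rot: [3.141, -0.003, 0.235]
ft_force: [6.1, 6.2, 2.7]
opening: 0.292
[-0.486  0.512  1.864  0.002  0.762  0.848] [ 1.36520222 -1.15857127  0.2292313 ] [6.13155433 6.18493095 2.72512935]
2962 bar y at x=0 0.29204744115308406 slope -0.0034514810197188613
```

```bash
python3 -m pendant '[[[0,0.0004,-0.0002,0,-0.12],[0,0.0008,-0.0004,0,-0.24],[0,0.0008,-0.0004,-0.0001,-0.36],[0,0.0008,-0.0004,-0.0001,-0.48],[0,0.0008,-0.0004,-0.0002,-0.6],[0,0.0008,-0.0004,-0.0002,-0.72],[0,0.0008,-0.0004,-0.0003,-0.84],[0,0.0008,-0.0004,-0.0004,-0.96]]]';  python3 -m pendant '[[[0,0,0,0,-0.1],[0,0,0,0,-0.2],[0,0,0,-0.0001,-0.3],[0,0,0,-0.0001,-0.3],[0,0,0,-0.0001,-0.3],[0,0,0,-0.0001,-0.2],[0,0,0,-0.0001,-0.1],[0,0,0,0,0]]]'; python3 -c "
from h import *
s=env.state();print(s['joints'].round(3),s['moment'],s['ft_force'])"
```

```text
t: 15.65
eef_pos: [509.6, -194.4, 86.9]
tcp_rot: [3.141, -0.0, 1.204]
ft_force: [-1.1, 1.6, 4.7]
opening: 0.293
t: 16.45
eef_pos: [509.6, -194.5, 87.0]
tcp_rot: [3.141, -0.0, 1.196]
ft_force: [-0.5, 2.7, 5.9]
opening: 0.294
[-0.486  0.512  1.864  0.     0.765 -0.111] [0.33766987 0.29457803 0.27835631] [-0.48215141  2.73301322  5.91185784]
```

```bash
python3 -m pendant '[[[0,0,0,0,0.14],[0,0,0,0.0001,0.28],[0,0,0,0.0002,0.42],[0,0,0,0.0002,0.56],[0,0,0,0.0003,0.7],[0,0,0,0.0004,0.84],[0,0,0,0.0004,0.98],[0,0,0,0.0005,1.12]]]';  python3 -m pendant '[[[0,0,0,0,0.14],[0,0,0,0.0001,0.28],[0,0,0,0.0002,0.42],[0,0,0,0.0002,0.56],[0,0,0,0.0003,0.7],[0,0,0,0.0004,0.84],[0,0,0,0.0004,0.98],[0,0,0,0.0005,1.12]]]'; python3 -c "
from h import *
s=env.state();print(s['joints'].round(3),s['moment'],s['ft_force'])"
```

```text
t: 17.25
eef_pos: [510.1, -194.5, 86.5]
tcp_rot: [3.141, -0.002, 0.074]
ft_force: [0.9, 1.3, 3.8]
opening: 0.289
t: 18.05
eef_pos: [510.3, -194.9, 86.0]
tcp_rot: [-3.14, -0.002, -1.045]
ft_force: [2.0, 0.5, 2.8]
opening: 0.288
[-0.486  0.514  1.864  0.     0.761  2.13 ] [ 0.02756871 -0.29787301  0.22714709] [1.99673207 0.45714909 2.76110065]
```

```bash
python3 -m pendant '[[[0,0,0,0,0.13],[0,0,0,0.0001,0.25],[0,0,0,0.0001,0.25],[0,0,0,0.0001,0.25],[0,0,0,0.0001,0.12],[0,0,0,0,0],[0,0,0,0,-0.12],[0,0,0,-0.0001,-0.24]]]';  python3 -m pendant '[[[0,0,0,0,-0.12],[0,0,0,-0.0001,-0.24],[0,0,0,-0.0001,-0.36],[0,0,0,-0.0001,-0.48],[0,0,0,-0.0002,-0.6],[0,0,0,-0.0003,-0.72],[0,0,0,-0.0003,-0.72],[0,0,0,-0.0003,-0.72]]]'; python3 -c "
from h import *
s=env.state();print(s['joints'].round(3),s['moment'],s['ft_force'])"
```

```text
t: 18.85
eef_pos: [510.2, -194.8, 86.0]
tcp_rot: [-3.14, -0.002, -0.793]
ft_force: [4.9, 0.7, 2.8]
opening: 0.291
t: 19.65
eef_pos: [509.9, -194.6, 86.3]
tcp_rot: [3.141, -0.001, -0.082]
ft_force: [4.8, 1.4, 6.0]
opening: 0.294
[-4.860e-01  5.130e-01  1.864e+00  1.000e-03  7.630e-01  1.167e+00] [ 0.41673879 -0.70497856  0.03076928] [4.84348566 1.36156153 5.97840685]
```

```bash
python3 -c "
from h import *
s=env.state();c=grab('wrist');X,h=wcloud(c,s);m=(h>95)&(h<120)&(X[...,0]>40)&(X[...,0]<85)&(abs(X[...,1])<12)
W=X[m]; k=np.polyfit(W[:,0],W[:,1],1); print(m.sum(),'bar y at x=0',k[1],'slope',k[0]); m=(h>90)&(h<120)&(X[...,0]>85)&(X[...,0]<115)&(abs(X[...,1])<15); print('ball max x',X[m][:,0].max(),'bar top h',np.percentile(h[m],98)); s=env.state(); print(s['moment'],s['ft_force'],s['t'])"
```

```text
2987 bar y at x=0 0.9275921555948884 slope -0.004992533735360676
ball max x 98.52991202868702 bar top h 111.61590064357242
[ 0.41308687 -0.79162799  0.05618992] [4.38490412 1.24193948 5.15163662] 19.7
```

```bash
python3 -m pendant '[[[0.75,0,0,0,0],[0.75,0,0,0,0],[0.75,0,0,0,0],[0.75,0,0,0,0],[0.75,0,0,0,0],[0.75,0,0,-0.01,0],[0.75,0,0,-0.035,0],[0.75,0,0,-0.07,0]]]';  python3 -m pendant '[[[0.75,0,0,-0.01,-0.14],[0.75,0,0,-0.01,-0.28],[0.75,0,0,-0.01,-0.42],[0.75,0,0,-0.01,-0.56],[0.75,0,0,-0.01,-0.7],[0.75,0,0,-0.01,-0.84],[0.75,0,0,-0.01,-0.98],[0.75,0,0,-0.01,-1.12]]]'; python3 -m pendant '[[[0.75,0,0,0,-0.14],[0.75,0,0,0,-0.28],[0.75,0,0,0,-0.42],[0.75,0,0,0,-0.56],[0.75,0,0,0,-0.7],[0.75,0,0,0,-0.84],[0.75,0,0,0,-0.98],[0.75,0,0,0,-1.12]]]'; python3 -m pendant '[[[0.75,0,0,0,-0.14],[0.75,0,0,0,-0.28],[0.75,0,0,0,-0.42],[0.75,0,0,0,-0.56],[0.75,0,0,0,-0.7],[0.75,0,0,0,-0.84],[0.75,0,0,0,-0.9],[0.75,0,0,0,-0.9]]]'; python3 - <<'E'
from h import *
s=env.state(); c=grab('wrist'); X,h=wcloud(c,s); cv2.imwrite('pics/w4.png',c['image']); print(s['eef_pos'],s['tcp_rot'],s['joints'][5])
blob(X,h,118,126,40,'hub')
m=(h>92)&(h<115)&(X[...,0]>32)&(X[...,0]<85)&(abs(X[...,1])<15);W=X[m]; k=np.polyfit(W[:,0],W[:,1],1); print(m.sum(),'bar y at 0',k[1],'slope',k[0])
E
```

```text
t: 20.5
eef_pos: [508.7, -194.3, 156.3]
tcp_rot: [-3.14, 0.003, -0.08]
ft_force: [-0.1, 0.8, 0.8]
opening: 0.749
t: 21.3
eef_pos: [509.3, -194.6, 166.8]
tcp_rot: [3.141, -0.0, 1.046]
ft_force: [-0.4, 1.1, 0.5]
opening: 0.746
t: 22.1
eef_pos: [509.3, -194.5, 166.8]
tcp_rot: [3.141, 0.0, 2.166]
ft_force: [-0.2, 0.4, 0.5]
opening: 0.752
t: 22.9
eef_pos: [509.4, -194.6, 166.7]
tcp_rot: [-3.141, 0.0, 3.06]
ft_force: [-0.4, -0.2, 0.0]
opening: 0.748
[ 509.3700273  -194.59368435  166.67408458] [-3.14145188e+00  4.86948225e-04  3.06045267e+00] -1.9758057344349984
hub 3818 [ 2.4021451 -0.9200159] ((1.0021228790283203, -0.9112682342529297), (56.095706939697266, 28.029949188232422), 0.22059877216815948) h 122.32943872979695
1669 bar y at 0 -1.1113275488863386 slope 0.004048830332520935
```

View pics/w4.png

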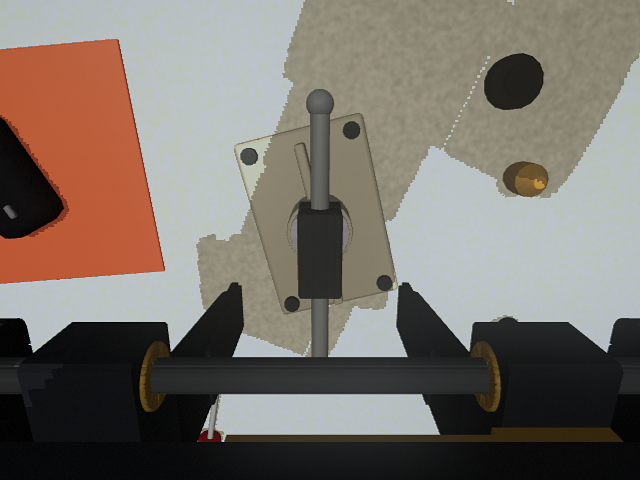

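Wrist view: the handle sits level on the tap (hub at (320,250)), at the seat height, 1 mm off-centre of the tool. Regrip.

```bash
python3 -m pendant '[[[0.75,0.001,-0.0008,0.015,0],[0.75,0.001,-0.0008,0.04,0],[0.75,0.001,-0.0008,0.06,0],[0.75,0.001,-0.0008,0.075,0],[0.75,0.001,-0.0008,0.0795,0],[0,0.001,-0.0008,0.0795,0],[0,0.001,-0.0008,0.0795,0],[0,0.001,-0.0008,0.0795,0]]]'; python3 -m pendant '[[[0,0,0,0,0],[0,0,0,0,0],[0,0,0,0,0],[0,0,0,0,0],[0,0,0,0,0],[0,0,0,0,0],[0,0,0,0,0],[0,0,0,0,0]]]';  python3 -c "
from h import *
s=env.state();print(s['joints'].round(3),s['moment'],s['ft_force'])"
```

```text
t: 23.75
eef_pos: [508.7, -195.4, 87.4]
tcp_rot: [-3.141, 0.001, 3.059]
ft_force: [-0.6, -0.3, -0.4]
opening: 0.554
t: 24.55
eef_pos: [508.4, -195.2, 86.7]
tcp_rot: [3.141, 0.0, 3.06]
ft_force: [0.1, 4.0, 5.4]
opening: 0.291
[-0.488  0.512  1.866  0.     0.764 -1.977] [0.61048976 0.05630534 0.00115018] [0.13702026 3.96695862 5.42724503]
```

```bash
python3 -m pendant '[[[0,0,0,0,0.14],[0,0,0,0.0001,0.28],[0,0,0,0.0002,0.42],[0,0,0,0.0002,0.56],[0,0,0,0.0003,0.7],[0,0,0,0.0004,0.84],[0,0,0,0.0004,0.98],[0,0,0,0.0005,1.12]]]';  python3 -m pendant '[[[0,0,0,0,0.14],[0,0,0,0.0001,0.28],[0,0,0,0.0002,0.42],[0,0,0,0.0002,0.56],[0,0,0,0.0003,0.7],[0,0,0,0.0004,0.84],[0,0,0,0.0004,0.98],[0,0,0,0.0005,1.12]]]'; python3 -c "
from h import *
s=env.state();print(s['joints'].round(3),s['moment'],s['ft_force'])"
```

```text
t: 25.35
eef_pos: [508.9, -194.3, 86.2]
tcp_rot: [3.14, -0.001, 1.934]
ft_force: [5.9, 9.6, 5.2]
opening: 0.291
t: 26.15
eef_pos: [509.8, -194.6, 85.8]
tcp_rot: [3.14, -0.002, 0.814]
ft_force: [8.1, 9.6, 2.5]
opening: 0.294
[-0.487  0.513  1.866  0.003  0.76   0.268] [ 1.88830388 -1.55578832  0.25291242] [8.1497403  9.61485742 2.50507773]
```

```bash
python3 -m pendant '[[[0,0.0005,0,0,0.05],[0,0.001,0,0,0.1],[0,0.001,0,0.0001,0.15],[0,0.001,0,0.0001,0.2],[0,0.001,0,0.0001,0.25],[0,0.001,0,0.0002,0.3],[0,0.001,0,0.0002,0.35],[0,0.001,0,0.0002,0.4]]]'; python3 -c "
from h import *
s=env.state();print(s['joints'].round(3),s['moment'],s['ft_force'])"; python3 -m pendant '[[[0,0,0,0,0.05],[0,0,0,0,0.1],[0,0,0,0.0001,0.15],[0,0,0,0.0001,0.2],[0,0,0,0.0001,0.25],[0,0,0,0.0002,0.25],[0,0,0,0.0002,0.25],[0,0,0,0.0002,0.25]]]'; python3 -c "
from h import *
s=env.state();print(s['joints'].round(3),s['moment'],s['ft_force'])"
```

```text
t: 26.95
eef_pos: [510.3, -194.5, 85.6]
tcp_rot: [3.14, -0.002, 0.418]
ft_force: [6.1, 4.3, 2.0]
opening: 0.289
[-4.860e-01  5.140e-01  1.865e+00  1.000e-03  7.600e-01  6.660e-01] [ 0.8683338  -1.16429449  0.24051334] [6.11327001 4.25720379 2.04460843]
t: 27.75
eef_pos: [510.4, -194.7, 85.4]
tcp_rot: [3.14, -0.003, 0.17]
ft_force: [6.0, 5.0, 1.9]
opening: 0.295
[-4.860e-01  5.140e-01  1.865e+00  1.000e-03  7.590e-01  9.140e-01] [ 0.79267279 -1.10362538  0.12405554] [6.01819271 5.03569103 1.87795233]
```

```bash
cat > m.py <<'E'
from cell import env
s=env.state();print('q6',s['joints'][5].round(3),'Mz',s['moment'][2].round(3),s['ft_force'].round(1))
E
python3 -m pendant '[[[0,0,0,0,0.03],[0,0,0,0,0.06],[0,0,0,0,0.09],[0,0,0,0.0001,0.12],[0,0,0,0.0001,0.15],[0,0,0,0.0001,0.17],[0,0,0,0.0001,0.19],[0,0,0,0.0001,0.2]]]'; python3 m.py; python3 -m pendant '[[[0,0,0,0,0.02],[0,0,0,0,0.04],[0,0,0,0,0.06],[0,0,0,0,0.08],[0,0,0,0,0.09],[0,0,0,0,0.1],[0,0,0,0,0.11],[0,0,0,0,0.12]]]'; python3 m.py
```

```text
t: 28.55
eef_pos: [510.5, -194.8, 85.3]
tcp_rot: [3.141, -0.003, -0.031]
ft_force: [6.0, 2.7, 1.7]
opening: 0.293
q6 1.115 Mz 0.276 [6.  2.7 1.7]
t: 29.35
eef_pos: [510.5, -194.9, 85.3]
tcp_rot: [3.141, -0.003, -0.15]
ft_force: [7.2, 2.9, 1.8]
opening: 0.293
q6 1.235 Mz 0.261 [7.2 2.9 1.8]
```

```bash
python3 -m pendant '[[[0,0,0,0,0.01],[0,0,0,0,0.02],[0,0,0,0,0.03],[0,0,0,0,0.04],[0,0,0,0,0.05],[0,0,0,0,0.06],[0,0,0,0,0.07],[0,0,0,0,0.08]]]'; python3 m.py
```

```text
t: 30.15
eef_pos: [510.5, -194.9, 85.3]
tcp_rot: [3.141, -0.004, -0.23]
ft_force: [6.2, 2.0, 0.6]
opening: 0.294
q6 1.315 Mz 0.309 [6.2 2.  0.6]
```

```bash
python3 -m pendant '[[[0,0,0,0,0.01],[0,0,0,0,0.02],[0,0,0,0,0.03],[0,0,0,0,0.04],[0,0,0,0,0.05],[0,0,0,0,0.06],[0,0,0,0,0.06],[0,0,0,0,0.06]]]'; python3 m.py
```

```text
t: 30.95
eef_pos: [510.4, -195.0, 85.3]
tcp_rot: [3.141, -0.003, -0.288]
ft_force: [5.4, 1.8, 0.9]
opening: 0.291
q6 1.373 Mz 0.893 [5.4 1.8 0.9]
```

Torque jumped from 0.26 to 0.89 N m: the bottom. A small confirming nudge.

```bash
python3 -m pendant '[[[0,0,0,0,0.005],[0,0,0,0,0.01],[0,0,0,0,0.01],[0,0,0,0,0.01],[0,0,0,0,0.01],[0,0,0,0,0.01],[0,0,0,0,0.01],[0,0,0,0,0.01]]]'; python3 m.py; python3 -c "
from h import *
s=env.state();c=grab('wrist');X,h=wcloud(c,s);m=(h>92)&(h<120)&(X[...,0]>40)&(X[...,0]<85)&(abs(X[...,1])<15)
W=X[m]; k=np.polyfit(W[:,0],W[:,1],1); print(m.sum(),'bar y at x=0',k[1],'slope',k[0])"
```

```text
t: 31.75
eef_pos: [510.3, -195.0, 85.3]
tcp_rot: [3.141, -0.003, -0.298]
ft_force: [5.9, 2.1, 2.4]
opening: 0.295
q6 1.383 Mz 0.866 [5.9 2.1 2.4]
2958 bar y at x=0 0.614766247818151 slope -0.03712268749886722
```

The grip itself saturates at about 0.87 N m and the bar lags 0.03 rad, so the tap is firmly at the bottom. Releasing.

```bash
python3 -m pendant '[[[0,0,0,0,-0.015],[0,0,0,0,-0.03],[0.75,0,0,0,-0.03],[0.75,0,0,0,-0.03],[0.75,0,0,0,-0.03],[0.75,0,0,0,-0.03],[0.75,0,0,0,-0.03],[0.75,0,0,0,-0.03]]]'; python3 -m pendant '[[[0.75,0,0,-0.005,0],[0.75,0,0,-0.02,0],[0.75,0,0,-0.05,0],[0.75,0,0,-0.08,0],[0.75,0,0,-0.08,0],[0.75,0,0,-0.08,0],[0.75,0,0,-0.08,0],[0.75,0,0,-0.08,0]]]'; python3 - <<'E'
from h import *
s=env.state(); c=grab('wrist'); X,h=wcloud(c,s); cv2.imwrite('pics/w5.png',c['image']); print(s['eef_pos'],s['tcp_rot'],s['ft_force'])
m=(h>116)&(h<126)&(np.hypot(X[...,0],X[...,1])<40);W=X[m]
r=cv2.minAreaRect(W[:,:2].astype(np.float32)); print('hub tool frame',r,'h',np.median(h[m]),'plane',np.linalg.lstsq(np.c_[W[:,:2],np.ones(len(W))],h[m],rcond=None)[0])
a=s['tcp_rot'][2]; q=np.array(r[0]); print('hub world',s['eef_pos'][:2]+q[0]*np.array([np.cos(a),np.sin(a)])+q[1]*np.array([np.sin(a),-np.cos(a)]))
m=(h>92)&(h<115)&(X[...,0]>32)&(X[...,0]<85)&(abs(X[...,1])<15);W=X[m]; k=np.polyfit(W[:,0],W[:,1],1); print('bar slope',k[0],'handle yaw',a-k[0])
E
```

```text
t: 32.6
eef_pos: [508.9, -194.6, 85.0]
tcp_rot: [-3.141, 0.0, -0.27]
ft_force: [0.1, -0.0, -0.2]
opening: 0.728
t: 33.4
eef_pos: [508.6, -194.3, 164.1]
tcp_rot: [-3.141, 0.002, -0.27]
ft_force: [0.0, -0.5, 0.1]
opening: 0.749
[ 508.57649757 -194.33903424  164.099392  ] [-3.14111919e+00  1.64082818e-03 -2.70248327e-01] [ 0.0169474  -0.53242006  0.10371794]
hub tool frame ((1.9852237701416016, 0.5340547561645508), (28.103069305419922, 56.21359634399414), 86.78364562988281) h 120.64360449874775 plane [-1.71569625e-03 -4.73691342e-04  1.20578252e+02]
hub world [ 510.34708991 -195.38370198]
bar slope -0.05954313869173955 handle yaw -0.21070518844181474
```

View pics/w5.png

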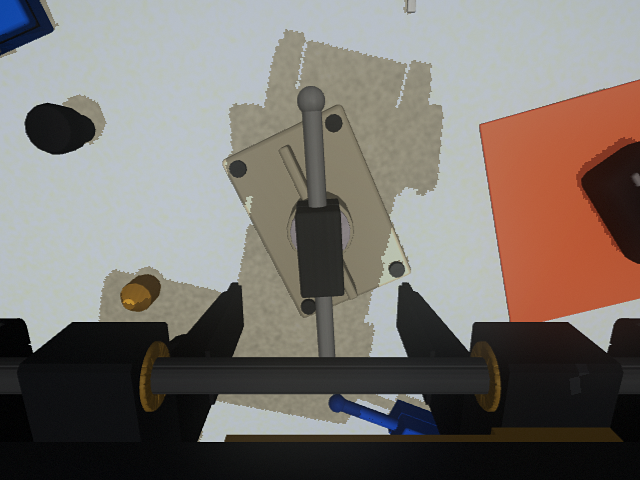

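The view shows the handle level on the tang, hub at (320,250). Hub top is at 120.6 mm against about 120.9 expected at the bottom, tilt is under 0.002 rad and the gripper is clear by 43 mm. Handing in.

```bash
python3 -c "
from cell import env
print(env.job_done())"
```

```text
the job is handed in; nothing more can be done
None
```

The tap is driven to the bottom of its hole, with the handle left sitting down on the tang. I handed the job in at 33.4 s of the 72 s allowed, and no verdict came back.

**What I did:** I fitted the handle over the tang and felt it seat. By the tool's turn I drove the tap to 2.95 rad, backed to 1.7, drove to 4.5 and backed to 3.3. I regripped half a turn round and drove on until it bottomed at about 6.6 rad. There the torque rose from about 0.26 to 0.87–0.89 N m, well under the 1.8 N m limit, and the handle began to slip slightly in the grip.

**Last checks that agreed:**
- **Seating:** the hub top was 120.6 mm above the bench against about 120.9 expected. The handle was level within 0.002 rad.
- **Centring:** the hub centre was at (510.3, -195.4) mm, about 2.5 mm in x from my first measure of the tang. The wrist camera is good to about 2 mm, and the slot itself allows only 1 mm.
- **Robot clear:** the gripper stood 43 mm above the hub with no force reading.

**Failed or less certain:**
- **First grasp:** it failed because I lifted before the fingers had closed. The handle was not disturbed, and the second try held.
- **Final angle:** the released handle reads about 6.55 rad, against 6.60 while driving. That is within the slot's 0.1 rad of play, but I could not see the tang itself, so the tap's own angle is inferred.
- **Bystanders:** I did not measure them again at the end. I felt no contact with any of them.

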